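# Fit a new roller on the bench hose guide

### The job

Fit the loose black roller on the hose guide: thread it over the turned-up end of the bent rod, work it round the bend and along the level arm, past the spring catch, until it is fully home against the stop disc and the catch has sprung up behind it. Feel your way, gently: do not force it when it binds or when it has met the stop. Leave the dropper bottle, the black pot and the mug where they stand.

Things in the scene. Friction and masses are not known exactly. Their poses are not given: they have to be found in the camera images.
- hose_guide: Fixed hose guide: green plate 120 x 90 x 8 mm with one bent steel rod, 12 mm thick. Origin: plate's underside on the upright's axis; x level along the arm to the free end, z up, rod all in y = 0. Upright at x = 0, then a level arm, axis 150 mm up; at x = 150 it bends up, radius 80 (to its axis), by 0.70 rad, then 42 mm straight, rising at 0.70 rad, to a rounded end
- bend_start (a point): point on the rod's axis where the level arm goes over into the bend; in the hose_guide frame at (150, 0, 150) mm. On the arm, nearer the upright, the retainer is clamped: a stop disc 48 mm across, 5 thick, and the spring catch, one piece. Where it is clamped differs: the disc's working face is 34 to 58 mm from the upright's axis, to be felt or seen. Nothing stands above the arm
- bend_end (a point): point on the rod's axis where the bend goes over into the straight turned-up end; in the hose_guide frame at (201.5, 0, 168.8) mm
- rod_end (a point): outermost point of the rod's rounded free end, on its axis; in the hose_guide frame at (238.3, 0, 199.7) mm
- catch (a joint): spring catch, rad: dark steel tongue 6 mm wide on top of the level arm. Up (0) it stands 7 mm above the rod: square face 68 mm from the stop disc's face and turned to it, ramp down to 89 mm; flush about 0.35. A flange pushed to the stop presses it down (2 to 5 N). It springs up inside the hollow roller after the first flange, again behind the second; a passed flange is not let back
- roller: loose black roller, 64 mm long, about 0.2 kg, lying. Origin at its centre, x its axis, ends alike. End flanges 60 mm across, 8 thick; grip the waist, 41 mm across, 48 long. Through bore 19 mm in the flanges, 27 between them: 3.5 mm free all round the rod, 0.1 rad of play. It drags on steel (friction about 1), so stays where left on the turned-up end. Fitted, its axis hangs 3.5 mm below the arm's
- dropper: small amber dropper bottle, 33 mm across, 102 mm tall, standing; origin at the centre of its underside
- black_pot: small black nursery pot, 70 mm across, 66 mm tall, standing; origin at the centre of its underside
- mug: mug, 78 mm across and 90 mm tall with a side handle, standing; origin at the centre of its underside
Mind the look-alikes: they are no part of the job. Leave any turquoise or yellow look-alike of the roller alone.

How it is judged (in metres and radians):
At the end, for the whole second after the job is handed in: The roller hangs level on the arm between stop disc and catch: its centre 64 to 96 mm from the upright along the arm, within 6 mm sideways, 1 to 8 mm below the arm's axis, its axis within 0.05 rad of the arm's; the catch is up behind it (reading under 0.06); it is at rest (x of roller in the frame of hose_guide between 0.064 and 0.096 m and y of roller in the frame of hose_guide between -0.006 and 0.006 m and z of roller in the frame of hose_guide between 0.142 and 0.149 m and angle between the x axis of roller and the x axis of hose_guide, either way round below 0.05 rad and value of joint catch below 0.06 rad and linear speed of roller below 0.02 m/s); the robot touches nothing.
It fails at once if the roller is forced: more than 40 N between it and the hose guide with its stop and catch (contact force between roller and hose_guide above 40 N).
It fails at once if the dropper bottle is shifted by more than 30 mm or tipped (distance of dropper from where it was at the start of the episode above 0.03 m or angle between dropper's own z axis and vertical above 0.5 rad).
It fails at once if the black pot is shifted by more than 30 mm or tipped (distance of black_pot from where it was at the start of the episode above 0.03 m or angle between black_pot's own z axis and vertical above 0.5 rad).
It fails at once if the mug is shifted by more than 30 mm or tipped (distance of mug from where it was at the start of the episode above 0.03 m or angle between mug's own z axis and vertical above 0.5 rad).
It also fails if it takes over 56 s, if anything falls off the work surface, if the arm or the gripper's body presses on something with over 40 N, if the wrist force passes 120 N, or if a joint passes its speed limit or range.

### The arm

A 6-joint arm with a two-finger parallel gripper is mounted at the origin on the work surface; the furniture and walls round the work are solid. World frame = base frame: x ahead of the robot, y to its left, z up, the work surface at z = 0. Lengths are in m, angles in degrees, forces in N, time in s.
With the tool pointing down it reaches from about 0.35 to 0.875 m from the base axis. Payload 4.2 kg.
Tool frame: the origin (TCP) lies at the centre of the arm's flange, where the gripper is bolted on; the fingertips stand 182 mm ahead of it and the grasp point (between the pads) lies 164 mm ahead of it (r.nose_length is the distance from the TCP to the fingertips, in m); z points along the fingers, y is the line along which they close (so a half turn about z gives the same grasp; the last joint's range is limited). The gripper opens to 87 mm and grips with 3 to 60 N. Pads are 19 mm wide; open, the fingers measure 117 mm over their backs; the gripper's body (75 mm by 190 mm) begins 51 mm behind the grasp point.
Start: joints at [14.817, 22.042, 0.453, 0, -68.411, -14.817], TCP at [0.625, 0, 0.405] pointing down, gripper open.
Joint ranges: [-179.83, 179.83], [-69.29, 118.12], [-61.27, 80.66], [-181.25, 117.63], [-171.15, -9.14], [-177.46, 177.46]. Speed limits (degrees/s): [159.86, 159.86, 180, 180, 180, 180].

### API

Orientations are given as a 3x3 rotation matrix whose columns are the frame's x, y, z axes.
In Python, from station import r, vision gives the robot as it stands. The module is installed in compiled form; this text tells all that it offers.
- The arm moves only by the shell command python3 -m creep 'ROWS'. ROWS is JSON, a list of rows, each a list of 7 numbers: the opening, from -1 (shut) to 1 (fully open), then the shift along the tool's x, y, z in mm, then the turn, a rotation vector about the tool's x, y, z in degrees. A call has 1 to 8 rows; each row is the pose to reach, as a shift and turn from the pose commanded when the call began, along the tool's axes at that moment; what a row does not reach only later rows make up. A row lasts 1/12 s, in which the tool goes at most 41.7 mm and 7.16 degrees, less where a joint would pass 70% of its speed; a pose out of reach is approached as far as the arm can. A call with a gripper value outside its range is refused whole. The fingers move at their own pace and stop on an object; the grip force is fixed at half the most. Time passes only in rows, so rows that repeat a pose let the fingers close. It gives the time, the measured TCP pose, the force, the opening and the grip force at its end, in the units of the state.
- r.sense(): the state, without advancing time (a new reading comes with each control period).
- vision.capture(name): name is "scene" or "side" or "wrist"; returns (picture, depth): 420x560x3 uint8, red, green, blue; 420x560 float32, m along the optical axis (not along the pixel's ray), 0 where there is no reading.
- vision.camera_model(name): a dict with "vertical_fov" (degrees; the focal length in pixels is half the picture's height over the tangent of half this angle, whatever the lens; pixels are square), "cx", "cy" (the principal point, pixels), "extrinsics" (4x4, takes a point from camera to world coordinates); the wrist camera has in their place "mount" (4x4, takes a point from camera to tool coordinates, whose origin is the TCP and whose axes are the flange's). Camera axes: x right, y down, z forward; pixel columns grow to the right and rows downward; lengths in m; the calibration is good to about 2 mm. A picture is of the moment at which its call begins: read the wrist's pose just before it. camera_model takes no time and is no camera call.
- r.finish_job(): hands the job in; it is judged then, once.
Trained networks look in the newest picture that a camera, given by its name, has taken for a name from the list of things; names that differ only in an ending like _2 or _b are one class to them, and where a whole thing is asked for, a point or a joint stands for the part that bears it (a point fixed in the world has none). Each returns a list of dicts, best first, with "conf" (0 to 1); they miss things now and then, are a little off and sometimes report something else, mostly with a low value. They report only what shows in the picture. A call takes as long as a camera call. They do not tell look-alikes from the thing itself.
- vision.find_in(camera, thing): "uv" ([column, row] in pixels, amid what is visible of it).
- vision.cut_out(camera, thing): "region" (420x560 bool, what is visible of it) and "uv" ([column, row] in pixels, amid what is visible of it).
The state is a dict: "time_s": time; "joints": joint angles; "joint_velocities": joint speeds; "effort": joint torques, N m; "tcp_pos": TCP position; "ee_rot": TCP orientation; "wrist_force": force on the tool from outside, world axes, zero at the start; "moment": the same for the moment, N m; "gripper_width": opening from 0.0 (shut) to 1.0 (fully open); "gripper_force": force on a finger pad.
Only numpy, scipy, OpenCV 4.12 (cv2) and the standard library are available. Lean on these libraries where they do the work, as an engineer would, in place of code of your own. Each camera call takes 0.05 s, during which the arm holds its last target. There are 200 camera calls.

## Working session

There is one attempt and no reset: what is moved stays moved. The work goes in short steps, Python scripts to look and compute and a shell command to move; the robot and the scene stay as the last step left them, time stands still between calls to the robot, and variables do not carry over. Pictures are saved under pics/ and viewed, at most 10 in all, crops included, and the job is handed in when it is done.

```bash
mkdir -p pics
cat > h.py <<'E'
import numpy as np, cv2
from station import r, vision
def cap(n):
    s=r.sense(); p,d=vision.capture(n); m=vision.camera_model(n)
    f=210/np.tan(np.radians(m["vertical_fov"])/2)
    if "extrinsics" in m: T=np.array(m["extrinsics"])
    else:
        W=np.eye(4);W[:3,:3]=s["ee_rot"];W[:3,3]=s["tcp_pos"];T=W@np.array(m["mount"])
    return p,d,(f,m["cx"],m["cy"],T)
def cloud(d,K):
    f,cx,cy,T=K; v,u=np.mgrid[:d.shape[0],:d.shape[1]]
    P=np.stack([(u-cx)/f*d,(v-cy)/f*d,d],-1)
    return P@T[:3,:3].T+T[:3,3]
def proj(p,K):
    f,cx,cy,T=K; q=(np.atleast_2d(p)-T[:3,3])@T[:3,:3]
    return np.c_[q[:,0]/q[:,2]*f+cx,q[:,1]/q[:,2]*f+cy]
def save(n,p): cv2.imwrite("pics/"+n+".png",p[...,::-1])
E
python3 - <<'E'
from h import *
np.set_printoptions(precision=4,suppress=True)
for n in ["scene","side"]:
    p,d,K=cap(n); save(n+"0",p); C=cloud(d,K); np.savez(n+"0.npz",p=p,d=d,C=C)
    print(n,K[3][:3,3],K[3][:3,2])
    for t in ["hose_guide","roller","dropper","black_pot","mug","rod_end"]:
        for x in vision.cut_out(n,t)[:5]:
            m=x["region"]&(d>0); print(t,round(x["conf"],2),np.round(x["uv"]),m.sum(),np.median(C[m],0),p[m].mean(0).round())
E
```

```text
scene [-0.2376 -0.6249  0.8201] [ 0.6118  0.5627 -0.5559]
hose_guide 0.67 [241. 262.] 1465 [0.3989 0.0972 0.0135] [118. 138. 126.]
roller 0.94 [348. 285.] 673 [ 0.5224 -0.176   0.0436] [74. 67. 60.]
roller 0.86 [321. 257.] 558 [ 0.5503 -0.0539  0.043 ] [210. 191.  91.]
dropper 0.74 [353. 238.] 305 [ 0.6745 -0.0708  0.0477] [129. 109.  94.]
black_pot 0.63 [408. 266.] 665 [ 0.6703 -0.2567  0.05  ] [78. 72. 65.]
mug 0.97 [187. 204.] 815 [0.4735 0.3952 0.0629] [179. 137. 103.]
rod_end 0.85 [240. 261.] 1577 [0.4031 0.1005 0.0134] [120. 139. 127.]
side [ 0.5031 -0.9148  0.8843] [ 0.0381  0.7842 -0.6194]
hose_guide 0.73 [231. 236.] 1082 [0.4101 0.0946 0.0121] [112. 132. 114.]
roller 0.89 [279. 263.] 418 [ 0.5666 -0.0599  0.0437] [217. 196.  58.]
roller 0.71 [269. 295.] 576 [ 0.5302 -0.1795  0.0436] [85. 78. 67.]
roller 0.57 [262. 335.] 686 [ 0.5064 -0.3115  0.045 ] [ 80. 161. 155.]
dropper 0.75 [321. 263.] 272 [ 0.68   -0.0777  0.0511] [119.  98.  80.]
black_pot 0.83 [330. 318.] 752 [ 0.6732 -0.2597  0.0487] [92. 83. 71.]
mug 0.94 [247. 174.] 518 [0.4792 0.3926 0.0638] [176. 134. 100.]
rod_end 0.93 [229. 232.] 1254 [0.4111 0.1004 0.0111] [117. 132. 114.]
```

```bash
python3 -c "
import cv2,numpy as np
a=cv2.imread('pics/scene0.png');b=cv2.imread('pics/side0.png')
cv2.imwrite('pics/both0.png',cv2.resize(np.vstack([a,b]),(400,600)))"
```

```text
(no output)
```

View pics/scene0.png

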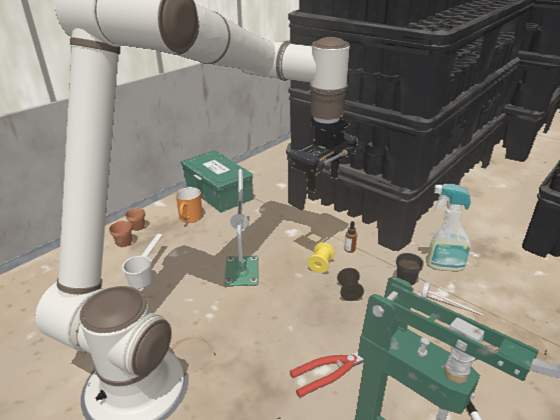

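View pics/side0.png

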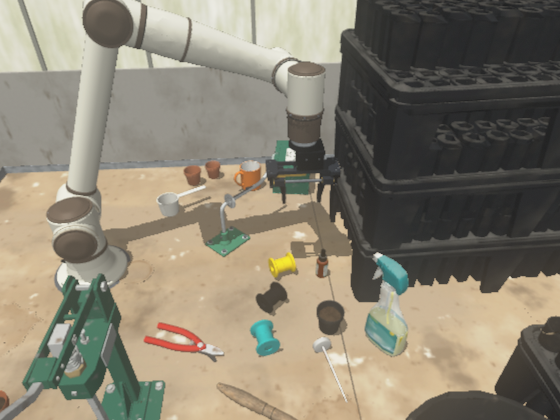

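Candidates for the roller: the black spool at scene (348,285) / side (270,296), the yellow spool at scene (321,257), the turquoise spool at side (263,336), and the black pot at scene (408,266). I pick the black spool and will check it in a close wrist crop. The guide stands at scene (241,270), with its arm pointing away from the robot.

```bash
cat > fit.py <<'E'
from h import *
from scipy.optimize import least_squares
np.set_printoptions(precision=4,suppress=True)
def axis():
    s=np.linspace(0,1,400)
    a=np.c_[0*s,0*s,.008+.142*s]; b=np.c_[.15*s,0*s,0*s+.15]
    t=.7*s; c=np.c_[.15+.08*np.sin(t),0*s,.15+.08*(1-np.cos(t))]
    e=np.array([.2015,0,.1688])+np.outer(s*.046,[np.cos(.7),0,np.sin(.7)])
    return np.vstack([a,b,c,e])
from scipy.spatial import cKDTree
TR=cKDTree(axis())
def toG(C,q):
    c,s=np.cos(q[2]),np.sin(q[2]); d=C-np.array([q[0],q[1],0]); return np.c_[d[:,0]*c+d[:,1]*s,-d[:,0]*s+d[:,1]*c,d[:,2]-q[3]]
def fit(P,q0):
    q=np.array(q0,float)
    for gate in (.03,.015,.010):
        m=np.abs(TR.query(toG(P,q))[0]-.006)<gate
        q=least_squares(lambda q:TR.query(toG(P[m],q))[0]-.006,q,loss="soft_l1",f_scale=.002).x
    res=TR.query(toG(P[m],q))[0]-.006
    return q,m.sum(),np.sqrt(np.mean(res**2))
E
python3 - <<'E'
from fit import *
A=[]
for n in ["scene","side"]:
    z=np.load(n+"0.npz"); C=z["C"]; p=z["p"].astype(int)
    m=(z["d"]>0)&(C[...,2]>.02)&(C[...,2]<.23)&(C[...,0]>.34)&(C[...,0]<.7)&(C[...,1]>.03)&(C[...,1]<.32)
    P=C[m]; 
    hi=P[P[:,2]>.13]; print(n,len(P),hi[hi[:,2].argmax()], P[(P[:,2]<.1)].mean(0))
    A.append(P)
    up=P[P[:,2]<.1].mean(0); 
    best=min((fit(P,[up[0],up[1],a,0]) for a in (0,.4,.8,1.2)),key=lambda t:-t[1]); print(best)
q=best[0]
print(fit(np.vstack(A),q))
for n in ["scene","side"]:
    z=np.load(n+"0.npz"); C=z["C"]; p=z["p"].astype(int)
    m=(z["d"]>0)&(C[...,2]<.07)&(C[...,2]>.006)&(abs(C[...,0]-.525)<.08)&(abs(C[...,1]+.178)<.07)&(p.max(-1)<130)
    P=C[m]; w,v=np.linalg.eigh(np.cov(P[:,:2].T)); print(n,"roller",m.sum(),P.mean(0),P.max(0),P.min(0),np.sqrt(w),np.degrees(np.arctan2(v[1],v[0])))
E
```

```text
scene 669 [0.5597 0.2542 0.2048] [0.3909 0.0866 0.052 ]
(array([0.3908, 0.0864, 0.7707, 0.0101]), np.int64(567), np.float64(0.00366747529160201))
side 478 [0.5348 0.2348 0.1762] [0.3941 0.0835 0.0526]
(array([0.3944, 0.082 , 0.7804, 0.0059]), np.int64(420), np.float64(0.0033996978603351245))
(array([0.3916, 0.0847, 0.795 , 0.0029]), np.int64(970), np.float64(0.0035465512488078764))
scene roller 628 [ 0.5227 -0.1742  0.0399] [ 0.569  -0.1258  0.0624] [ 0.4872 -0.2117  0.0062] [0.0147 0.0243] [140.229  50.229]
side roller 520 [ 0.5311 -0.1806  0.0405] [ 0.5721 -0.1342  0.0615] [ 0.4904 -0.2145  0.0062] [0.0132 0.0234] [ -54.4179 -144.4179]
```

Run:
```python
from h import *
np.set_printoptions(precision=4,suppress=True)
s=r.sense();print(s["ee_rot"],s["tcp_pos"],vision.camera_model("wrist"))
```

```text
[[ 0. -1.  0.]
 [-1. -0. -0.]
 [ 0. -0. -1.]] [0.625  0.     0.4048] {'vertical_fov': 68.7526227862316, 'cx': 278.39295273547606, 'cy': 209.59132299984853, 'mount': array([[ 0.0006, -0.965 , -0.2622,  0.0714],
       [ 1.    ,  0.0006,  0.0001, -0.0007],
       [ 0.    , -0.2622,  0.965 ,  0.02  ],
       [ 0.    ,  0.    ,  0.    ,  1.    ]])}
```

```bash
python3 -m creep '[[1,40,20,0,0,0,0],[1,80,40,0,0,0,0],[1,120,65,0,0,0,0],[1,150,85,0,0,0,0],[1,175,97,0,0,0,0],[1,175,97,0,0,0,0]]'
python3 - <<'E'
from h import *
np.set_printoptions(precision=4,suppress=True)
p,d,K=cap("wrist"); C=cloud(d,K); np.savez("w1.npz",p=p,d=d,C=C); save("w1",p)
for x in vision.cut_out("wrist","roller"):
    m=x["region"]&(d>0); P=C[m]; print(x["conf"],x["uv"],np.median(P,0),p[m].mean(0))
    if p[m].mean()>110: continue
    w=P[P[:,2]>.045]; r_=cv2.minAreaRect((P[P[:,2]>.02][:,:2]*1000).astype(np.float32)); print("rect",r_,P[:,2].max())
    W,V=np.linalg.eigh(np.cov(w[:,:2].T)); print(np.sqrt(W),V,w.mean(0))
E
```

```text
time_s: 1.2
tcp_pos: [0.5251, -0.1788, 0.4052]
ee_rot: [[-0.005, -1.0, -0.001], [-1.0, 0.005, -0.0], [0.0, 0.001, -1.0]]
wrist_force: [0.6, 0.3, 0.2]
gripper_width: 1.001
gripper_force: 0.0
0.94 [272.5, 195.2] [ 0.5332 -0.1738  0.0484] [22.0889 20.8991 22.0314]
rect ((532.7786865234375, -173.21856689453125), (63.29107666015625, 56.69460678100586), 44.33034896850586) 0.06143986041165256
[0.0103 0.0206] [[ 0.7039 -0.7103]
 [-0.7103 -0.7039]] [ 0.5325 -0.1728  0.0508]
0.89 [236.0, 301.5] [ 0.5819 -0.0429  0.0495] [192.7862 164.4952  21.5257]
0.62 [290.5, 73.0] [ 0.5107 -0.3021  0.0485] [ 28.795  137.7368 136.6132]
rect ((509.1319580078125, -299.3959045410156), (58.73733139038086, 64.37029266357422), 13.378362655639648) 0.060895740229433004
[0.0105 0.0206] [[-0.9722 -0.2341]
 [-0.2341  0.9722]] [ 0.5098 -0.3013  0.0509]
```

View pics/w1.png

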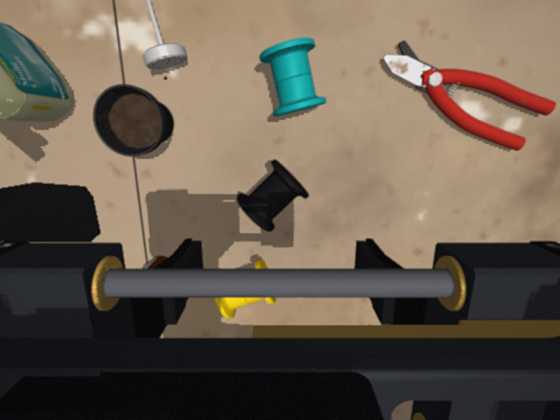

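The black spool at (272,195) is the wanted roller. It has two flanges and a waist, with its axis at about 45° in world. The pot is at (133,120), yellow at (243,292), turquoise at (292,77). Next I turn the tool over it.

```bash
python3 -c "
from h import *;s=r.sense();print(s['tcp_pos'],s['joints'])" && python3 -m creep '[[1,-2,-2,10,0,0,7],[1,-4,-4,30,0,0,14],[1,-6,-8,50,0,0,21],[1,-6,-8,70,0,0,28],[1,-6,-8,90,0,0,35],[1,-6,-8,100,0,0,42],[1,-6,-8,100,0,0,45],[1,-6,-8,100,0,0,45]]'
python3 - <<'E'
from h import *
np.set_printoptions(precision=4,suppress=True)
s=r.sense();print(s['tcp_pos'],s['joints'])
p,d,K=cap("wrist"); C=cloud(d,K); save("w2",p)
for x in vision.cut_out("wrist","roller"):
    m=x["region"]&(d>0); P=C[m]
    if p[m].mean()>60: continue
    w=P[P[:,2]>.045]; r_=cv2.minAreaRect((P[P[:,2]>.02][:,:2]*1000).astype(np.float32)); print("rect",r_,P[:,2].max(),x["uv"])
    W,V=np.linalg.eigh(np.cov(w[:,:2].T)); print(np.sqrt(W),V,w.mean(0))
    for k in (P[:,2]<.048)&(P[:,2]>.03),: print("waist",np.median(P[k],0))
E
```

```text
[ 0.52728479 -0.1761435   0.40516526] [-1.76679843e+00  1.52996742e+01 -9.37032437e+00  1.39438772e-03
 -6.52822829e+01  1.62469570e+00]
time_s: 1.97
tcp_pos: [0.5366, -0.1679, 0.3036]
ee_rot: [[-0.706, -0.708, -0.002], [-0.708, 0.706, 0.0], [0.001, 0.001, -1.0]]
wrist_force: [1.0, 0.1, 0.5]
gripper_width: 0.999
gripper_force: 0.0
[ 0.5366 -0.1679  0.3036] [ -0.8576  21.4037 -16.4176   0.0001 -52.2903 -44.0844]
rect ((532.1785888671875, -171.74850463867188), (64.50680541992188, 58.34946060180664), 44.38576889038086) 0.060904365893840934 [281.8, 207.5]
[0.0105 0.0212] [[ 0.6935 -0.7205]
 [-0.7205 -0.6935]] [ 0.5318 -0.1718  0.051 ]
waist [ 0.5318 -0.1722  0.0438]
```

```bash
python3 -m creep '[[1,-18,0,20,0,7,0],[1,-36,0,40,0,14,0],[1,-36,0,60,0,15,0],[1,-36,0,80,0,15,0],[1,-36,0,100,0,15,0],[1,-36,0,115,0,15,0],[1,-36,0,115,0,15,0],[1,-36,0,115,0,15,0]]' && python3 -c "
from h import *;s=r.sense();R=np.array(s['ee_rot']);print(s['tcp_pos'],s['joints'],s['tcp_pos']+.164*R[:,2])"
```

```text
time_s: 2.73
tcp_pos: [0.5619, -0.1432, 0.1898]
ee_rot: [[-0.682, -0.708, -0.183], [-0.684, 0.706, -0.183], [0.259, 0.0, -0.966]]
wrist_force: [0.1, 0.8, 0.5]
gripper_width: 1.001
gripper_force: 0.0
[ 0.56186385 -0.14320226  0.1897765 ] [  3.44052601  32.77400133 -22.62979669  13.66100404 -46.77167021
 -58.7871387 ] [ 0.53180897 -0.17328217  0.03138489]
```

```bash
python3 -m creep '[[-1,0,0,0,0,0,0],[-1,0,0,0,0,0,0],[-1,0,0,0,0,0,0],[-1,0,0,0,0,0,0],[-1,0,0,0,0,0,0],[-1,0,0,0,0,0,0]]'; python3 -m creep '[[-1,10,0,-38,0,0,0],[-1,20,0,-75,0,0,0],[-1,30,0,-112,0,0,0],[-1,40,0,-150,0,0,0],[-1,50,0,-185,0,0,0],[-1,60,0,-210,0,0,0],[-1,60,0,-210,0,0,0]]'
python3 - <<'E'
from h import *
from scipy.optimize import fsolve
s=r.sense();R=np.array(s['ee_rot']);print(s['tcp_pos'],s['joints'],s['tcp_pos']+.164*R[:,2])
j=np.radians(s['joints']);D=j[1]-j[2]
Rw=.5636*np.sin(j[1])+.4227*np.cos(D); c=np.array([Rw*np.cos(j[0])+.16*np.sin(j[0]),Rw*np.sin(j[0])-.16*np.cos(j[0])])
print("d6",(s['tcp_pos'][:2]-c)/R[:2,2])
p,d,K=cap("wrist"); save("w3",p)
E
```

```text
time_s: 3.23
tcp_pos: [0.5615, -0.1436, 0.1902]
ee_rot: [[-0.683, -0.707, -0.182], [-0.683, 0.707, -0.183], [0.258, -0.0, -0.966]]
wrist_force: [-0.4, 0.2, -0.0]
gripper_width: 0.629
gripper_force: 0.0
time_s: 3.82
tcp_pos: [0.5594, -0.1465, 0.4154]
ee_rot: [[-0.686, -0.708, -0.17], [-0.683, 0.706, -0.185], [0.251, -0.01, -0.968]]
wrist_force: [1.0, -0.9, -0.3]
gripper_width: 0.096
gripper_force: 0.0
[ 0.55937105 -0.14647054  0.41542185] [  3.34321287  18.68919644  -7.47075273  10.42186082 -74.6688775
 -52.0883988 ] [ 0.53142884 -0.17676256  0.25668424]
d6 [0.05285211 0.10503229]
```

View pics/w3.png

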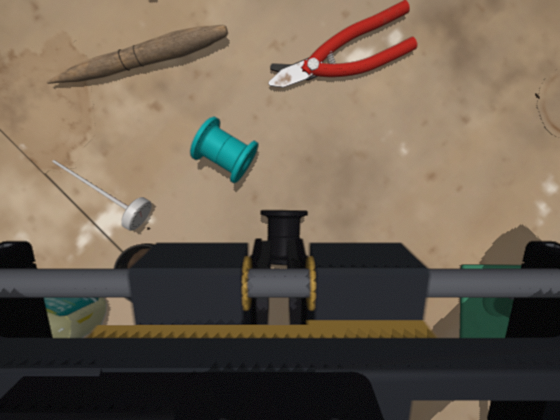

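The fingers were still closing when I lifted. The roller is still on the table with its flange at (283,213), and the gripper closed on nothing. I'll reopen and check.

```bash
python3 -m creep '[[1,0,0,0,0,0,0],[1,0,0,0,0,0,0],[1,0,0,0,0,0,0],[1,0,0,0,0,0,0],[1,0,0,0,0,0,0],[1,0,0,0,0,0,0],[1,0,0,0,0,0,0],[1,0,0,0,0,0,0]]'
python3 - <<'E'
from h import *
np.set_printoptions(precision=4,suppress=True)
s=r.sense();R=np.array(s['ee_rot']);G=s['tcp_pos']+.164*R[:,2];print(s['tcp_pos'],G,s['joints'])
for n in ("wrist","scene","side"):
    p,d,K=cap(n); C=cloud(d,K)
    for x in vision.cut_out(n,"roller"):
        m=x["region"]&(d>0); P=C[m]
        if p[m].mean()>(60 if n=="wrist" else 100): continue
        print(n,x["conf"],"rect",cv2.minAreaRect((P[P[:,2]>.02][:,:2]*1000).astype(np.float32)),np.median(P,0),P[:,2].max(),x["uv"])
E
```

```text
time_s: 4.53
tcp_pos: [0.5589, -0.1461, 0.408]
ee_rot: [[-0.683, -0.707, -0.183], [-0.683, 0.707, -0.183], [0.259, 0.0, -0.966]]
wrist_force: [0.3, 0.6, 0.4]
gripper_width: 0.579
gripper_force: 0.0
[ 0.5589 -0.1461  0.408 ] [ 0.5289 -0.1761  0.2496] [  3.3638  19.1017  -7.9475  10.2788 -74.5329 -52.1161]
wrist 0.6 rect ((531.7413330078125, -171.69082641601562), (63.335731506347656, 58.61128234863281), 43.71063232421875) [ 0.5321 -0.1718  0.0485] 0.060910193996372985 [278.3, 240.4]
scene 0.63 rect ((529.1068115234375, -170.23951721191406), (67.95596313476562, 58.896690368652344), 43.43404769897461) [ 0.5216 -0.1773  0.0435] 0.06328054457709542 [351.6, 286.3]
```

```bash
python3 -m creep '[[0.8,-10,0,38,0,0,0],[0.8,-20,0,75,0,0,0],[0.8,-30,0,112,0,0,0],[0.7,-40,0,150,0,0,0],[0.5,-52,0,185,0,0,0],[0.2,-61,0,210,0,0,0],[-1,-61,0,210,0,0,0],[-1,-61,0,210,0,0,0]]'; python3 -m creep '[[-1,0,0,0,0,0,0],[-1,0,0,0,0,0,0],[-1,0,0,0,0,0,0],[-1,0,0,0,0,0,0],[-1,0,0,0,0,0,0],[-1,0,0,0,0,0,0]]'
```

```text
time_s: 5.5
tcp_pos: [0.5621, -0.1429, 0.1887]
ee_rot: [[-0.682, -0.708, -0.186], [-0.683, 0.707, -0.184], [0.261, 0.002, -0.965]]
wrist_force: [0.7, -0.0, 1.0]
gripper_width: 0.636
gripper_force: 0.0
time_s: 6.0
tcp_pos: [0.5629, -0.1427, 0.1917]
ee_rot: [[-0.683, -0.708, -0.179], [-0.683, 0.707, -0.184], [0.257, -0.003, -0.966]]
wrist_force: [0.1, 1.9, 7.3]
gripper_width: 0.461
gripper_force: 30.0
```

```bash
python3 -m creep '[[-1,5,0,-20,0,0,0],[-1,15,0,-55,0,0,0],[-1,25,0,-92,0,0,0],[-1,35,0,-130,0,0,0],[-1,45,0,-167,0,0,0],[-1,52,0,-193,0,0,0]]' && python3 -m creep '[[-1,-20,16,-9,0,0,0],[-1,-47,40,-22,0,0,0],[-1,-75,64,-34,0,0,0],[-1,-103,87,-47,0,0,0],[-1,-131,110,-59,0,0,0],[-1,-158,134,-72,0,0,0],[-1,-186,158,-85,0,0,0],[-1,-213,181,-97,0,0,0]]'
```

```text
time_s: 6.5
tcp_pos: [0.5616, -0.1431, 0.3937]
ee_rot: [[-0.684, -0.707, -0.178], [-0.683, 0.707, -0.183], [0.255, -0.004, -0.967]]
wrist_force: [0.7, -0.2, -1.2]
gripper_width: 0.464
gripper_force: 30.0
time_s: 7.17
tcp_pos: [0.5967, 0.15, 0.4284]
ee_rot: [[-0.683, -0.707, -0.183], [-0.683, 0.707, -0.182], [0.258, 0.001, -0.966]]
wrist_force: [1.0, -0.7, -1.8]
gripper_width: 0.462
gripper_force: 30.0
```

```bash
python3 -m creep '[[-1,-27,23,-13,0,0,0],[-1,-54,46,-26,0,0,0],[-1,-82,70,-38,0,0,0],[-1,-110,93,-50,0,0,0],[-1,-119,101,-54,0,0,0],[-1,-119,101,-54,0,0,0],[-1,-119,101,-54,0,0,0]]'
python3 - <<'E'
from fit import *
s=r.sense();print(s['joints'],s['tcp_pos'],s['ee_rot'])
p,d,K=cap("wrist"); save("w4",p); C=cloud(d,K); np.savez("w4.npz",p=p,d=d,C=C,R=s['ee_rot'],t=s['tcp_pos'])
m=(d>0)&(C[...,2]>.02)&(C[...,2]<.23)&(C[...,0]>.34)&(C[...,0]<.7)&(C[...,1]>.03)&(C[...,1]<.32)
P=C[m]
for q0 in ([.392,.085,.785,.003],[.392,.085,.75,.003]): print(fit(P,q0))
q=fit(P,q0)[0]; g=toG(P,q)
k=(abs(g[:,1])>.012)&(abs(g[:,1])<.024)&(abs(g[:,2]-.15)<.02)&(g[:,0]>.02)&(g[:,0]<.08); print("disc x",np.percentile(g[k,0],[5,50,95]),k.sum())
E
```

```text
time_s: 7.75
tcp_pos: [0.6166, 0.3115, 0.4485]
ee_rot: [[-0.682, -0.708, -0.184], [-0.684, 0.706, -0.184], [0.26, 0.001, -0.966]]
wrist_force: [0.3, -0.3, -1.7]
gripper_width: 0.464
gripper_force: 30.0
[ 40.3909  30.7748  19.7413   1.1811 -93.9881 -85.3893] [0.6166 0.3115 0.4485] [[-0.6818 -0.708  -0.184 ]
 [-0.6837  0.7062 -0.1836]
 [ 0.26    0.0007 -0.9656]]
(array([0.3965, 0.0909, 0.7751, 0.0006]), np.int64(2922), np.float64(0.0022325775397467945))
(array([0.3965, 0.0909, 0.7751, 0.0006]), np.int64(2922), np.float64(0.0022325713865532374))
disc x [0.0359 0.0367 0.0375] 250
```

View pics/w4.png

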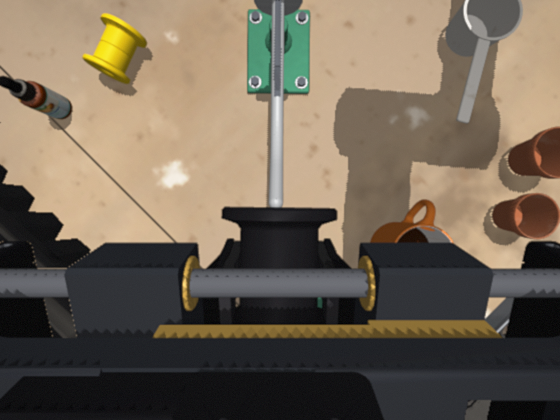

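The picture shows the rod running from the disc at (276,5) down to its end just under the roller's inner flange (row 207, columns 222–336). The roller is held centred at column 279. Now I'll work out the path.

```bash
cat > plan.py <<'E'
from fit import *
from scipy.optimize import minimize
from scipy.spatial.transform import Rotation as Ro
import json,sys
Q=[.3965,.0909,.7751,.0006]; PRE=15.; CT=np.array([-.001,0,.164])
AX=axis()[400:]
S=np.r_[0,np.cumsum(np.linalg.norm(np.diff(AX,axis=0),axis=1))]  # arc length from upright
def fitpose(s):
    """roller centre near arc length s: x,z,pitch(rad) minimising worst gap use at flange bores"""
    ext=AX[-1]+np.outer(np.linspace(.0005,.2,400),[np.cos(.7),0,np.sin(.7)]); A=np.vstack([AX,ext]); Sx=np.r_[S,S[-1]+np.linspace(.0005,.2,400)]
    i=np.argmin(abs(Sx-s)); p0=A[i]; j=min(i+2,len(A)-1); k=max(i-2,0); t=A[j]-A[k]; th=np.arctan2(t[2],t[0])
    m=abs(Sx-s)<.034; P=A[m]
    def dev(v):
        a=th+v[1]; d=P-p0; u=d[:,0]*np.cos(a)+d[:,2]*np.sin(a); w=-d[:,0]*np.sin(a)+d[:,2]*np.cos(a)-v[0]*.001
        f=(abs(u)>.024); return np.max(abs(w[f]))*1000
    v=minimize(dev,[1,0.0],method="Nelder-Mead",options=dict(xatol=1e-3,fatol=1e-3)).x
    a=th+v[1]; n=np.array([-np.sin(a),0,np.cos(a)])
    return p0+n*v[0]*.001,a,dev(v)
def rollernow(s):
    R=np.array(s['ee_rot']); c=np.array(s['tcp_pos'])+R@CT; g=toG(c[None],Q)[0]
    ax=R@[-np.cos(np.radians(PRE)),0,-np.sin(np.radians(PRE))]*1.  # outward end
    return g,np.degrees(np.arcsin(ax[2])),np.degrees(np.arctan2(ax[1],ax[0])-Q[2])
def toolpose(c,a,dy=0):
    tilt=a-np.radians(PRE) # tool z leans outward by tilt
    cq,sq=np.cos(Q[2]),np.sin(Q[2]); W=np.array([[cq,-sq,0],[sq,cq,0],[0,0,1]])
    z=W@[np.sin(tilt),0,-np.cos(tilt)]; x=W@[-np.cos(tilt),0,-np.sin(tilt)]; R=np.c_[x,np.cross(z,x),z]
    p=W@(np.array(c)+[0,dy,0])+[Q[0],Q[1],Q[3]]-R@CT
    return p,R
def delta(s,p,R):
    R0=np.array(s['ee_rot']); return np.r_[R0.T@(p-np.array(s['tcp_pos']))*1000,np.degrees(Ro.from_matrix(R0.T@R).as_rotvec())]
E
python3 - <<'E'
from plan import *
z=np.load("w4.npz"); T=(z["C"]-z["t"])@z["R"]; m=(z["d"]>0)&(abs(T[...,1])<.04)&(abs(T[...,0])<.07)&(T[...,2]>.11)&(T[...,2]<.2)&(T[...,0]>.015)
P=T[m]; a=np.radians(15); u=P[:,0]*np.cos(a)+P[:,2]*np.sin(a)-.164*np.sin(a); h=-(-P[:,0]*np.sin(a)+P[:,2]*np.cos(a))+.164*np.cos(a)
k=(u>.015)
print(k.sum(),"u",np.percentile(u[k],[1,50,99]))
for lo in np.arange(.016,.036,.003):
    kk=(u>lo)&(u<lo+.003)
    if kk.sum()>5: print(lo.round(3),kk.sum(),"top",np.percentile(h[kk],98),"y",P[kk,1].min(),P[kk,1].max())
s=r.sense(); print(rollernow(s))
for x in np.arange(.07,.32,.02):
    c,al,dv=fitpose(x); p,R=toolpose(c,al); print(round(x,3),c,np.degrees(al).round(1),round(dv,2),delta(s,p,R))
print(S[-1])
E
```

```text
3390 u [0.0153 0.0253 0.0319]
0.016 495 top 0.017613922813869278 y -0.019988455345592303 0.02017294940124735
0.019 496 top 0.017767476321792805 y -0.020032556400320794 0.020061721378003116
0.022 497 top 0.02304971860269697 y -0.023244072562782967 0.023873263059036864
0.025 691 top 0.02693876383521349 y -0.028485605341368677 0.027915673050140036
0.028 745 top 0.02687396363603068 y -0.02832450167279741 0.030010846283038562
0.031 302 top 0.02643501441079821 y -0.02837755406528277 0.02771123601379534
(array([0.2692, 0.0024, 0.2896]), np.float64(-0.07340829163301801), np.float64(0.5880853756055815))
0.07 [0.0699 0.     0.15  ] 0.0 0.0 [156.3738  -0.7535 186.5834  -0.1254  -0.074    0.5752]
0.09 [0.0898 0.     0.15  ] 0.0 0.0 [137.1355  -0.958  181.402   -0.1254  -0.074    0.5752]
0.11 [0.1102 0.     0.15  ] 0.0 0.0 [117.5343  -1.1663 176.1228  -0.1254  -0.074    0.5752]
0.13 [0.1301 0.     0.1501] 1.0 0.46 [101.2504  -1.3413 170.852   -0.1203  -1.0925   0.5763]
0.15 [0.1497 0.     0.1529] 5.0 1.32 [ 94.31    -1.4265 163.7764  -0.1002  -5.0648   0.5803]
0.17 [0.1686 0.     0.1572] 15.3 1.6 [106.2831  -1.3144 160.0896  -0.0478 -15.3882   0.5886]
0.19 [0.1862 0.     0.1639] 27.1 1.58 [122.2355  -1.1513 161.4526   0.013  -27.1689   0.5941]
0.21 [0.2035 0.     0.1727] 35.4 1.11 [128.0879  -1.0936 160.9808   0.0564 -35.4913   0.5956]
0.23 [0.2198 0.     0.1843] 39.6 0.27 [124.7942  -1.1444 152.9008   0.0784 -39.666    0.5955]
0.25 [0.2351 0.     0.1971] 40.1 0.0 [114.5026  -1.2815 137.4991   0.0811 -40.1806   0.5955]
0.27 [0.2504 0.     0.21  ] 40.1 0.0 [103.0406  -1.4327 121.0184   0.0811 -40.1806   0.5955]
0.29 [0.2657 0.     0.2229] 40.1 0.0 [ 91.6216  -1.5834 104.5995   0.0811 -40.1806   0.5955]
0.31 [0.281  0.     0.2358] 40.1 0.0 [ 80.2025  -1.7341  88.1805   0.0811 -40.1806   0.5955]
0.2520394804330081
```

```bash
sed -i 's/CT=np.array(.*/CT=np.array([-.0008,0,.1669])/' plan.py
python3 - <<'E'
from plan import *
s=r.sense()
c,al,dv=fitpose(.30); p,R=toolpose(c,al); print(c,delta(s,p,R).round(1))
E
```

```text
[0.2734 0.     0.2294] [ 87.6  -1.6  94.    0.1 -40.2   0.6]
```

```bash
python3 -m creep '[[-1,10,0,10,0,-7,0],[-1,22,-0.5,24,0,-14,0.2],[-1,38,-1,40,0,-21,0.4],[-1,55,-1.5,58,0,-28,0.5],[-1,72,-1.6,76,0,-35,0.6],[-1,87.5,-1.6,94,0,-40.2,0.6],[-1,87.5,-1.6,94,0,-40.2,0.6],[-1,87.5,-1.6,94,0,-40.2,0.6]]'
python3 - <<'E'
from plan import *
s=r.sense();print(s['joints'],rollernow(s))
p,d,K=cap("wrist"); save("w5",p); C=cloud(d,K); np.savez("w5.npz",p=p,d=d,C=C,R=s['ee_rot'],t=s['tcp_pos'])
g=toG(C.reshape(-1,3),Q).reshape(C.shape)
m=(d>0)&(abs(g[...,1])<.03)&(g[...,0]>-.02)&(g[...,0]<.245)&(g[...,2]>.03)&(g[...,2]<.215)
P=C[m]; print(fit(P,Q))
T=(P-np.array(s['tcp_pos']))@np.array(s['ee_rot'])
g=g[m]; k=(g[:,0]>.205)&(TR.query(g)[0]<.015)
print(k.sum(), g[k].mean(0)); kk=k&(g[:,0]>.225); print("tip max x,z",g[k].max(0),"y mid near tip",(g[kk,1].max()+g[kk,1].min())/2, "signed",[ (g[k]@[-np.sin(.7),0,np.cos(.7)]).max()-(np.array([.2015,0,.1688])@[-np.sin(.7),0,np.cos(.7)])])
im=p.copy()
c,al,_=fitpose(.3);
E
```

```text
time_s: 8.47
tcp_pos: [0.5396, 0.2297, 0.3808]
ee_rot: [[-0.649, -0.698, 0.302], [-0.632, 0.716, 0.296], [-0.423, 0.001, -0.906]]
wrist_force: [1.0, 0.3, -1.5]
gripper_width: 0.465
gripper_force: 30.0
[ 38.2502  15.2806 -13.2375  -4.3649 -36.6876 -81.0539] (array([ 0.2706, -0.001 ,  0.2293]), np.float64(40.00133023215552), np.float64(-0.18252302630885187))
(array([0.3961, 0.0898, 0.7782, 0.    ]), np.int64(4180), np.float64(0.0006187920462801999))
1661 [0.2193 0.0002 0.1901]
tip max x,z [0.2365 0.0061 0.2019] y mid near tip 0.00020057171245655564 signed [np.float64(0.0080526061124521)]
```

View pics/w5.png

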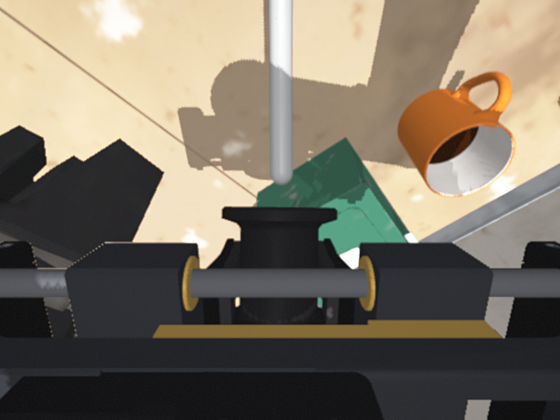

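Clear view: the rod tip is at (282,180) and the inner flange at row 213, centred on column 279. They are nearly coaxial. I'll refine with this fit and compute the path rows.

```bash
sed -i 's/^Q=\[[^]]*\]/Q=[.3961,.0898,.7782,.0]/' plan.py
python3 - <<'E'
from plan import *
z=np.load("w5.npz"); T=(z["C"]-z["t"])@z["R"]; D=z["d"]>0
m=D&(abs(T[...,1])<.04)&(abs(T[...,0])<.07)&(T[...,2]>.11)&(T[...,2]<.2)&(T[...,0]>.015)
a=np.radians(15)
def uh(P): return P[:,0]*np.cos(a)+P[:,2]*np.sin(a)-.164*np.sin(a), P[:,0]*np.sin(a)-P[:,2]*np.cos(a)+.164*np.cos(a)
P=T[m]; u,h=uh(P)
for lo in (.016,.019,.026,.028):
    kk=(u>lo)&(u<lo+.003); print(lo,kk.sum(),"top",np.percentile(h[kk],98),"y",np.percentile(P[kk,1],[1,99]))
g=toG(z["C"].reshape(-1,3),Q).reshape(z["C"].shape)
m=D&(g[...,0]>.2)&(g[...,0]<.245)&(g[...,2]>.15)&(g[...,2]<.21)&(abs(g[...,1])<.012)
P=T[m]; u,h=uh(P); 
for lo in np.arange(.04,.1,.01):
    kk=(u>lo)&(u<lo+.01)
    if kk.sum()>9: print("rod u",lo,"top h",np.percentile(h[kk],97),"y mid",np.percentile(P[kk,1],[2,98]).mean())
print("tip u",u.min())
s=r.sense(); print(rollernow(s))
for x in np.arange(.3,.2,-.01):
    c,al,dv=fitpose(x); p,R=toolpose(c,al); print(round(x,3),c,np.degrees(al).round(1),delta(s,p,R).round(1))
E
```

```text
0.016 500 top 0.017273482050451337 y [-0.0192  0.02  ]
0.019 498 top 0.017235149339430725 y [-0.0197  0.0192]
0.026 757 top 0.02668461026585114 y [-0.0273  0.0276]
0.028 786 top 0.026652591826769417 y [-0.0274  0.0277]
rod u 0.04 top h 0.001404928134195468 y mid 0.0011869396666660925
rod u 0.05 top h 0.00210747186045383 y mid 0.0010350742198043704
rod u 0.060000000000000005 top h 0.002025446124533381 y mid 0.0010358292173058112
rod u 0.07 top h 0.0020595677094144187 y mid 0.0010385484231084422
rod u 0.08000000000000002 top h 0.0019794687342165455 y mid 0.0010335199323537494
rod u 0.09000000000000001 top h 0.0008533143049282831 y mid 0.001040689667022194
tip u 0.04517750238379457
(array([ 0.274 , -0.0014,  0.2313]), np.float64(40.18308170983216), np.float64(-0.2661827884091009))
0.3 [0.2734 0.     0.2294] 40.1 [ 1.1  1.1  1.5 -0.1  0.1 -0.2]
0.29 [0.2657 0.     0.2229] 40.1 [10.8  1.   4.1 -0.1  0.1 -0.2]
0.28 [0.2581 0.     0.2165] 40.1 [20.5  1.   6.7 -0.1  0.1 -0.2]
0.27 [0.2504 0.     0.21  ] 40.1 [30.1  1.   9.2 -0.1  0.1 -0.2]
0.26 [0.2428 0.     0.2036] 40.1 [39.8  0.9 11.8 -0.1  0.1 -0.2]
0.25 [0.2351 0.     0.1971] 40.1 [49.5  0.9 14.4 -0.1  0.1 -0.2]
0.24 [0.2275 0.     0.1907] 40.1 [59.1  0.9 17.  -0.1  0.1 -0.2]
0.23 [0.2198 0.     0.1843] 39.6 [67.3  0.8 19.5 -0.1  0.6 -0.2]
0.22 [0.2114 0.     0.1787] 39.3 [76.5  0.8 21.  -0.1  0.8 -0.2]
0.21 [0.2035 0.     0.1727] 35.4 [74.8  0.8 23.6 -0.1  4.8 -0.2]
```

```bash
sed -i 's/CT=np.array(.*/CT=np.array([-.0008,0,.1672])/' plan.py && python3 -m creep '[[-1,1,1,1,0,0,0],[-1,5,1,2,0,0,0],[-1,9,1,3.2,0,0,0],[-1,13,1,4.3,0,0,0],[-1,17,1,5.4,0,0,0],[-1,20.5,1,6.3,0,0,0],[-1,20.5,1,6.3,0,0,0],[-1,20.5,1,6.3,0,0,0]]'
python3 - <<'E'
from plan import *
s=r.sense();print(rollernow(s),s['moment'])
p,d,K=cap("wrist"); save("w6",p[120:260,180:380])
for x in np.arange(.28,.22,-.01):
    c,al,dv=fitpose(x); p,R=toolpose(c,al); print(round(x,3),c,np.degrees(al).round(1),delta(s,p,R).round(1))
E
```

```text
time_s: 9.18
tcp_pos: [0.529, 0.2223, 0.3666]
ee_rot: [[-0.647, -0.7, 0.303], [-0.633, 0.714, 0.298], [-0.426, 0.001, -0.905]]
wrist_force: [-0.6, -0.1, -1.6]
gripper_width: 0.461
gripper_force: 30.0
(array([0.2595, 0.001 , 0.2156]), np.float64(40.183242442100585), np.float64(-0.20631135692571329)) [-0.6876  0.6507  0.0244]
0.28 [0.2581 0.     0.2165] 40.1 [ 0.7 -1.  -1.4 -0.   0.1 -0.2]
0.27 [0.2504 0.     0.21  ] 40.1 [10.3 -1.1  1.2 -0.   0.1 -0.2]
0.26 [0.2428 0.     0.2036] 40.1 [20.  -1.1  3.8 -0.   0.1 -0.2]
0.25 [0.2351 0.     0.1971] 40.1 [29.7 -1.1  6.4 -0.   0.1 -0.2]
0.24 [0.2275 0.     0.1907] 40.1 [39.3 -1.2  8.9 -0.   0.1 -0.2]
0.23 [0.2198 0.     0.1843] 39.6 [47.5 -1.2 11.5 -0.   0.6 -0.2]
0.22 [0.2114 0.     0.1787] 39.3 [56.7 -1.2 13.  -0.   0.8 -0.2]
```

View pics/w6.png

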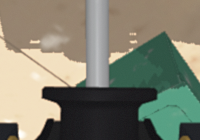

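The flange has closed over the tip. The rod is at crop column 97 and the flange is centred at 100, so it sits slightly to one side. I'll measure the offset again now that the arm is still.

```bash
cat > rel.py <<'E'
from plan import *
def rel():
    s=r.sense(); p,d,K=cap("wrist"); C=cloud(d,K); T=(C-np.array(s['tcp_pos']))@np.array(s['ee_rot']); D=d>0; a=np.radians(15)
    U=T[...,0]*np.cos(a)+T[...,2]*np.sin(a)-.164*np.sin(a); H=T[...,0]*np.sin(a)-T[...,2]*np.cos(a)+.164*np.cos(a)
    k=D&(U>.026)&(U<.031)&(abs(T[...,1])<.035)&(H>-.01)
    print("flange top h",np.percentile(H[k],98)-.030,"y",np.percentile(T[k][:,1],[1,99]).mean())
    for lo in (.036,.045,.055,.065,.08,.095):
        kk=D&(U>lo)&(U<lo+.01)&(abs(T[...,1])<.012)&(H>-.02)&(H<.03)
        if kk.sum()>9: print("rod u",lo,"axis h",np.percentile(H[kk],97)-.006,"y",np.percentile(T[kk][:,1],[2,98]).mean())
    print(rollernow(s),"F tool",(np.array(s['ee_rot']).T@s['wrist_force']).round(1)); return s,p
E
python3 -c "
from rel import *
rel();rel()"
```

```text
flange top h -0.0033051388988552463 y 0.00019337965553965254
rod u 0.036 axis h -0.0009285920316292329 y -0.0010128974101835243
rod u 0.045 axis h -0.0008795906189112369 y -0.0010300272541776925
rod u 0.055 axis h -0.0009381692710885327 y -0.0010330715492642114
rod u 0.065 axis h -0.0008642892188495824 y -0.0010332532854760825
rod u 0.08 axis h 0.0002871476740472674 y -0.0010347520065198345
rod u 0.095 axis h 0.004803122737443537 y -0.0012884215532546952
(array([0.2598, 0.0009, 0.2159]), np.float64(40.21574261565795), np.float64(-0.19545430180326814)) F tool [0.9 0.1 0.7]
flange top h -0.0032996148342968427 y 0.000168043413855826
rod u 0.036 axis h -0.0010958180034319233 y -0.0010257327926033837
rod u 0.045 axis h -0.0009236247048194013 y -0.0010211004308568303
rod u 0.055 axis h -0.0009592465914124238 y -0.0010229074825180667
rod u 0.065 axis h -0.0010758359614525207 y -0.0010407684096125011
rod u 0.08 axis h 6.586183546444455e-05 y -0.0010321889237020231
rod u 0.095 axis h 0.00455866712382076 y -0.0012747084805916093
(array([0.2599, 0.0009, 0.216 ]), np.float64(40.2298386080227), np.float64(-0.20033111398128234)) F tool [-0.3  0.4  1. ]
```

```bash
python3 -m creep '[[-1,0.6,-1.1,-2.2,0,0,0],[-1,5.4,-1.1,-0.9,0,0,0],[-1,10.3,-1.1,0.4,0,0,0],[-1,15.1,-1.1,1.7,0,0,0],[-1,19.9,-1.1,3,0,0,0],[-1,24.7,-1.1,4.3,0,0,0],[-1,24.7,-1.1,4.3,0,0,0],[-1,24.7,-1.1,4.3,0,0,0]]'
python3 - <<'E'
from rel import *
rel(); s,p=rel()
for x in np.arange(.25,.08,-.01):
    c,al,dv=fitpose(x); p,R=toolpose(c,al); print(round(x,3),c,np.degrees(al).round(1),delta(s,p,R).round(1))
E
```

```text
time_s: 10.0
tcp_pos: [0.515, 0.207, 0.3521]
ee_rot: [[-0.647, -0.7, 0.303], [-0.633, 0.714, 0.298], [-0.425, 0.001, -0.905]]
wrist_force: [-0.5, 0.4, -1.6]
gripper_width: 0.462
gripper_force: 30.0
flange top h -0.0033620162600343576 y 0.00016855909619554327
rod u 0.036 axis h -0.003233170082139048 y 3.600498761024973e-06
rod u 0.045 axis h -0.0031395862285901466 y 1.959551899499354e-06
rod u 0.055 axis h -0.0022033531865265766 y -3.0863071056016003e-06
rod u 0.065 axis h 0.0004444713898365746 y -1.5791081495060075e-05
rod u 0.08 axis h 0.007906886077758746 y -4.000562862127924e-05
rod u 0.095 axis h 0.01971752130773119 y -0.00017463992290343974
(array([ 0.2388, -0.0001,  0.2012]), np.float64(40.17826612362909), np.float64(-0.21986461274784946)) F tool [0.8 0.7 1.4]
flange top h -0.0033270606642254487 y 0.0002241631848123385
rod u 0.036 axis h -0.003148782069379798 y 6.806288390697867e-06
rod u 0.045 axis h -0.0031459482234989485 y -8.535582228810356e-06
rod u 0.055 axis h -0.0021968781979478736 y -9.814736590469091e-06
rod u 0.065 axis h 0.0005078923122995788 y -3.576054574217641e-0
[... 643 characters left out ...]

0.19 [0.1862 0.     0.1639] 27.1 [25.9 -0.  15.6 -0.  13.1 -0.2]
0.18 [0.1774 0.     0.1604] 21.3 [19.2 -0.  19.6 -0.  18.9 -0.2]
0.17 [0.1686 0.     0.1572] 15.3 [12.3  0.  25.2  0.  24.9 -0.2]
0.16 [0.1592 0.     0.1552] 8.7 [ 4.5  0.  32.1  0.  31.5 -0.2]
0.15 [0.1497 0.     0.1529] 5.0 [ 5.1  0.  36.   0.  35.2 -0.2]
0.14 [0.1398 0.     0.1516] 1.6 [ 6.8  0.  38.8  0.  38.6 -0.2]
0.13 [0.1301 0.     0.1501] 1.0 [14.8  0.  37.1  0.  39.2 -0.2]
0.12 [0.1199 0.     0.15  ] 0.1 [21.8 -0.  34.7  0.  40.2 -0.2]
0.11 [0.1102 0.     0.15  ] 0.0 [30.6 -0.  30.6  0.  40.2 -0.2]
0.1 [0.1  0.   0.15] 0.0 [39.7 -0.1 26.3  0.  40.2 -0.2]
0.09 [0.0898 0.     0.15  ] 0.0 [48.9 -0.1 22.   0.  40.2 -0.2]
```

Run:
```python
from rel import *
import plan
s=r.sense(); p,d,K=cap("wrist"); C=cloud(d,K); save("w7",p)
g=toG(C.reshape(-1,3),Q).reshape(C.shape); a=np.radians(15)
T=(C-np.array(s['tcp_pos']))@np.array(s['ee_rot']); U=T[...,0]*np.cos(a)+T[...,2]*np.sin(a)-.164*np.sin(a)
m=(d>0)&(abs(g[...,1])<.03)&(g[...,0]>-.02)&(U>.034)&(g[...,2]>.03)&(g[...,2]<.215)
q,n,e=fit(C[m],Q);print(q,n,e)
gg=toG(C[m],q); k=(abs(gg[:,1])>.012)&(abs(gg[:,1])<.024)&(gg[:,2]>.125)&(gg[:,2]<.176)&(gg[:,0]>.02)&(gg[:,0]<.08); print("disc x",np.percentile(gg[k,0],[5,50,95]) if k.any() else None,k.sum(),"x range seen",gg[:,0].min(),gg[:,0].max())
k=(abs(gg[:,1])<.003)&(gg[:,2]>.1575)&(gg[:,0]<.15); print("catch pts x,z",gg[k][:,[0,2]][::max(1,k.sum()//8)])
plan.Q=list(q); print(rollernow(s))
for x in np.arange(.25,.15,-.01):
    c,al,dv=fitpose(x); p,R=toolpose(c,al); print(round(x,3),np.degrees(al).round(1),delta(s,p,R).round(1))
```

```text
[0.396  0.0899 0.7779 0.0001] 5026 0.0005469781429967942
disc x None 0 x range seen 0.12743601123099818 0.21258075814953808
catch pts x,z [[0.1274 0.1576]
 [0.1277 0.1578]
 [0.1278 0.1577]
 [0.1294 0.1579]
 [0.1297 0.1578]
 [0.1328 0.1579]
 [0.1335 0.1581]
 [0.1435 0.1577]
 [0.1439 0.1576]
 [0.1475 0.1576]
 [0.1475 0.1576]]
(array([ 0.2394, -0.0002,  0.2016]), np.float64(40.23711939481909), np.float64(-0.17911099228921365))
0.25 40.1 [ 5.4  0.1  2.3 -0.   0.1 -0.1]
0.24 40.1 [15.   0.1  4.8 -0.   0.1 -0.1]
0.23 39.6 [23.2  0.1  7.3 -0.   0.6 -0.2]
0.22 39.3 [32.4  0.   8.8 -0.   0.9 -0.2]
0.21 35.4 [30.7  0.  11.4 -0.   4.8 -0.2]
0.2 31.7 [29.8  0.  13.3 -0.   8.5 -0.2]
0.19 27.1 [26.1  0.1 15.6 -0.  13.1 -0.2]
0.18 21.3 [19.3  0.1 19.6 -0.  18.9 -0.2]
0.17 15.3 [12.4  0.1 25.2  0.  24.9 -0.2]
0.16 8.7 [ 4.7  0.1 32.1  0.  31.5 -0.2]
```

```bash
sed -i 's/^Q=\[[^]]*\]/Q=[.396,.0899,.7779,.0009]/' plan.py
cat > tab.py <<'E'
from rel import *
def tab(lo,n=6,st=.005):
    ss=[r.sense() for _ in range(1)]; s=ss[0]; print(rollernow(s))
    for x in lo-st*np.arange(n):
        c,al,dv=fitpose(x); p,R=toolpose(c,al); print(round(x,3),np.degrees(al).round(1),round(dv,2),delta(s,p,R).round(1))
E
python3 -c "
from tab import *
tab(.25,10)"
```

```text
(array([ 0.2394, -0.0002,  0.2008]), np.float64(40.239864228425944), np.float64(-0.17634410895442149))
0.25 40.1 0.0 [ 5.1  0.1  1.5 -0.   0.1 -0.1]
0.245 40.1 0.0 [ 9.9  0.1  2.8 -0.   0.1 -0.1]
0.24 40.1 0.0 [14.7  0.1  4.  -0.   0.1 -0.1]
0.235 40.1 0.08 [19.6  0.   5.3 -0.   0.1 -0.1]
0.23 39.6 0.27 [22.9  0.   6.6 -0.   0.6 -0.1]
0.225 38.9 0.51 [25.9  0.   7.8 -0.   1.3 -0.1]
0.22 39.3 0.84 [32.1  0.   8.1 -0.   0.9 -0.1]
0.215 36.8 0.95 [29.5  0.   9.7 -0.   3.4 -0.1]
0.21 35.4 1.11 [30.4  0.  10.6 -0.   4.8 -0.1]
0.205 34.4 1.32 [32.3  0.  11.  -0.   5.8 -0.1]
```

```bash
python3 - <<'E'
t=open('plan.py').read()
i=t.index("    def dev(v)"); j=t.index("    return p0+n*v[0]")
t=t[:i]+'''    u,w=(P-p0)@[np.cos(th),0,np.sin(th)],(P-p0)@[-np.sin(th),0,np.cos(th)]
    f=abs(u)>.024; k=np.polyfit(u[f],w[f],1); a=th+np.arctan(k[0]); n=np.array([-np.sin(a),0,np.cos(a)]); e=abs(np.polyval(k,u[f])-w[f]).max()*1000
    return p0+n*k[1]*np.cos(k[0]),a,e
'''+t[t.index("def rollernow"):]
open('plan.py','w').write(t)
E
python3 -c "
from tab import *
tab(.25,14)"
```

```text
(array([ 0.2394, -0.0002,  0.2008]), np.float64(40.239864228425944), np.float64(-0.17634410895442149))
0.25 40.1 0.0 [ 5.1  0.1  1.5 -0.   0.1 -0.1]
0.245 40.1 0.0 [ 9.9  0.1  2.8 -0.   0.1 -0.1]
0.24 40.1 0.0 [14.7  0.1  4.  -0.   0.1 -0.1]
0.235 40.1 0.12 [19.5  0.   5.3 -0.   0.2 -0.1]
0.23 39.9 0.38 [23.7  0.   6.5 -0.   0.4 -0.1]
0.225 39.4 0.63 [27.3  0.   7.6 -0.   0.9 -0.1]
0.22 38.6 0.86 [29.9  0.   8.5 -0.   1.6 -0.1]
0.215 37.6 1.08 [31.7  0.   9.4 -0.   2.7 -0.1]
0.21 36.2 1.23 [32.6  0.  10.2 -0.   4.1 -0.1]
0.205 34.4 1.39 [32.4  0.  11.  -0.   5.8 -0.1]
0.2 32.5 1.49 [31.6  0.  11.9 -0.   7.8 -0.1]
0.195 30.2 1.62 [29.7  0.  13.  -0.  10.1 -0.1]
0.19 27.5 1.69 [27.1  0.  14.5 -0.  12.7 -0.1]
0.185 24.6 1.73 [23.6  0.  16.3 -0.  15.6 -0.1]
```

Smooth path. Next I move in from s=0.25 to about 0.215, one table step per row.

```bash
python3 -m creep '[[-1,5,0,1.5,0,0.1,0],[-1,10,0,2.8,0,0.1,0],[-1,14.7,0,4,0,0.1,0],[-1,19.5,0,5.3,0,0.2,0],[-1,23.7,0,6.5,0,0.4,0],[-1,27.3,0,7.6,0,0.9,0],[-1,29.9,0,8.5,0,1.6,0],[-1,31.7,0,9.4,0,2.7,0]]' && python3 -c "
from tab import *
rel(); tab(.21,13)"
```

```text
time_s: 10.82
tcp_pos: [0.4973, 0.1896, 0.3301]
ee_rot: [[-0.661, -0.7, 0.272], [-0.647, 0.714, 0.267], [-0.381, 0.001, -0.924]]
wrist_force: [-0.3, 0.8, -1.4]
gripper_width: 0.459
gripper_force: 30.0
flange top h -0.0031920510368298495 y 0.0001794511471875839
rod u 0.036 axis h 0.0020067019677585535 y 8.742219771294864e-07
rod u 0.045 axis h 0.007515356641541179 y -0.00023834821550101784
rod u 0.055 axis h 0.014748136179218318 y -2.518629795131332e-05
rod u 0.065 axis h 0.022873416428308535 y -0.00014115852207586144
rod u 0.08 axis h 0.023954076605614702 y -0.00010492663594628563
(array([ 0.2066, -0.0001,  0.175 ]), np.float64(37.412083493992675), np.float64(-0.20394592759076594)) F tool [0.2 0.7 1.4]
(array([ 0.2063, -0.    ,  0.1745]), np.float64(37.30560702641194), np.float64(-0.20796950765730504))
0.21 36.2 1.23 [-0.  -0.   0.4 -0.   1.1 -0.2]
0.205 34.4 1.39 [-0.3 -0.   1.2  0.   2.9 -0.2]
0.2 32.5 1.49 [-1.1 -0.   2.1  0.   4.8 -0.2]
0.195 30.2 1.62 [-3.   0.   3.1  0.   7.1 -0.2]
0.19 27.5 1.69 [-5.8  0.   4.4  0.   9.8 -0.2]
0.185 24.6 1.73 [-9.3  0.   6.   0.  12.7 -0.2]
0.18 21.8 2.05 [-12.6   0.    8.1   0.   15.5  -0.2]
0.175 18.4 1.68 [-17.4   0.   10.7   0.   18.9  -0.2]
0.17 15.0 1.68 [-22.2   0.1  13.8   0.   22.3  -0.2]
0.165 12.1 1.65 [-25.    0.1  16.6   0.   25.2  -0.2]
0.16 9.6 1.57 [-26.8   0.1  19.3   0.   27.7  -0.2]
0.155 7.3 1.45 [-28.    0.1  21.7   0.   30.   -0.2]
0.15 5.4 1.34 [-27.9   0.1  23.7   0.   31.9  -0.2]
```

```bash
python3 -m creep '[[-1,0,0,0.4,0,1.1,0],[-1,-0.3,0,1.2,0,2.9,0],[-1,-1.2,0,2.1,0,4.8,0],[-1,-3,0,3.1,0,7.1,0],[-1,-5.8,0,4.4,0,9.8,0],[-1,-9.2,0,6,0,12.7,0],[-1,-12.9,0,8.2,0,15.7,0],[-1,-17.4,0,10.7,0,18.9,0]]' && python3 -c "
from tab import *
rel(); tab(.175,16)"
```

```text
time_s: 11.53
tcp_pos: [0.5122, 0.2043, 0.3274]
ee_rot: [[-0.713, -0.7, 0.043], [-0.699, 0.714, 0.043], [-0.061, 0.0, -0.998]]
wrist_force: [-0.7, 0.3, -2.0]
gripper_width: 0.459
gripper_force: 30.0
flange top h -0.0032353284677538244 y 0.00015697604855247765
rod u 0.036 axis h 0.0014921641787291884 y -2.0368492171614003e-05
rod u 0.045 axis h 0.007939744146454398 y -7.264397462419109e-05
rod u 0.055 axis h 0.01436861077847064 y -0.0002842939480867733
rod u 0.065 axis h 0.011162642640347753 y -5.0119988011698875e-05
rod u 0.08 axis h 0.01648683383485241 y -0.00032809845524014525
rod u 0.095 axis h 0.021432196835301766 y -0.00029922627010209833
(array([ 0.1741, -0.    ,  0.1597]), np.float64(18.484020394901336), np.float64(-0.1642667499485552)) F tool [0.5 0.7 1.9]
(array([ 0.1751, -0.0001,  0.1593]), np.float64(18.374610281838798), np.float64(-0.11692203430294744))
0.175 18.4 1.68 [ 2.3  0.1  0.4 -0.  -0.  -0.1]
0.17 15.0 1.68 [-3.3  0.1  1.8 -0.   3.4 -0.1]
0.165 12.1 1.65 [-6.8  0.1  3.6 -0.   6.2 -0.1]
0.16 9.6 1.57 [-9.5  0.1  5.5 -0.   8.8 -0.1]
0.155 7.3 1.45 [-11.3   0.1   7.4   0.   11.1  -0.1]
0.15 5.4 1.34 [-11.9   0.1   9.3   0.   13.   -0.1]
0.145 3.7 1.18 [-11.8   0.1  10.9   0.   14.6  -0.1]
0.14 2.4 1.05 [-10.5   0.1  12.3   0.   16.   -0.1]
0.135 1.3 0.83 [-8.5  0.1 13.4  0.  17.  -0.1]
0.13 0.6 0.58 [-5.6  0.1 14.1  0.  17.8 -0.1]
0.125 0.2 0.32 [-1.5  0.1 14.4  0.  18.2 -0.1]
0.12 0.0 0.07 [ 2.9  0.1 14.3  0.  18.4 -0.1]
0.115 0.0 0.0 [ 7.7  0.1 14.   0.  18.4 -0.1]
0.11 0.0 0.0 [12.6  0.1 13.7  0.  18.4 -0.1]
0.105 0.0 0.0 [17.9  0.1 13.4  0.  18.4 -0.1]
0.1 0.0 0.0 [22.7  0.1 13.1  0.  18.4 -0.1]
```

```bash
python3 -m creep '[[-1,-3,0,1.7,0,3.3,0],[-1,-6.8,0,3.6,0,6.2,0],[-1,-9.5,0,5.5,0,8.8,0],[-1,-11.3,0,7.4,0,11,0],[-1,-11.9,0,9.3,0,13,0],[-1,-11.9,0,9.3,0,13,0]]' && python3 -c "
from tab import *
rel(); tab(.15,14)"
```

```text
time_s: 12.08
tcp_pos: [0.5212, 0.2132, 0.318]
ee_rot: [[-0.704, -0.7, -0.117], [-0.691, 0.714, -0.114], [0.164, 0.001, -0.987]]
wrist_force: [-0.3, 0.8, -1.7]
gripper_width: 0.466
gripper_force: 30.0
flange top h -0.002776957911337006 y 2.131682486526676e-05
rod u 0.036 axis h 0.004803546957580783 y -2.919802576824759e-05
rod u 0.045 axis h 0.00016688668840185786 y -3.9848749633298024e-05
rod u 0.055 axis h 0.0007422189575758574 y -0.00032411855011388454
rod u 0.065 axis h 0.00205064442276579 y -0.00033762383802182295
rod u 0.08 axis h 0.003336714790510965 y -0.0003345387194783555
rod u 0.095 axis h 0.004639685601316857 y -0.0003412784475286682
(array([0.1492, 0.0001, 0.1521]), np.float64(5.576902951836437), np.float64(-0.14641828350956812)) F tool [-0.6  0.8  1.6]
(array([0.1492, 0.0001, 0.1523]), np.float64(5.657866212754474), np.float64(-0.1511032657351919))
0.15 5.4 1.34 [-1.3  0.1 -0.4  0.1  0.3 -0.1]
0.145 3.7 1.18 [-1.6  0.1  1.2  0.1  1.9 -0.1]
0.14 2.4 1.05 [-0.5  0.1  2.9  0.1  3.3 -0.1]
0.135 1.3 0.83 [ 1.1  0.1  4.4  0.1  4.3 -0.1]
0.13 0.6 0.58 [ 3.8  0.1  5.7  0.1  5.1 -0.1]
0.125 0.2 0.32 [ 7.4  0.1  6.8  0.1  5.5 -0.1]
0.12 0.0 0.07 [12.1  0.1  7.7  0.1  5.6 -0.1]
0.115 0.0 0.0 [16.8  0.   8.5  0.1  5.7 -0.1]
0.11 0.0 0.0 [21.6  0.   9.3  0.1  5.7 -0.1]
0.105 0.0 0.0 [26.8  0.  10.2  0.1  5.7 -0.1]
0.1 0.0 0.0 [31.7  0.  11.   0.1  5.7 -0.1]
0.095 0.0 0.0 [36.5 -0.  11.8  0.1  5.7 -0.1]
0.09 0.0 0.0 [41.7 -0.  12.6  0.1  5.7 -0.1]
0.085 0.0 0.0 [46.5 -0.  13.4  0.1  5.7 -0.1]
```

```bash
python3 -m creep '[[-1,-1.5,0,1.2,0,1.9,0],[-1,-0.5,0,2.9,0,3.3,0],[-1,1.1,0,4.4,0,4.3,0],[-1,3.8,0,5.7,0,5.1,0],[-1,7.4,0,6.8,0,5.5,0],[-1,12,0,7.7,0,5.6,0],[-1,12,0,7.7,0,5.6,0]]' && python3 -c "
from tab import *
rel(); tab(.12,11)"
```

```text
time_s: 12.72
tcp_pos: [0.5106, 0.2028, 0.3128]
ee_rot: [[-0.69, -0.7, -0.187], [-0.676, 0.715, -0.181], [0.26, 0.001, -0.966]]
wrist_force: [-0.4, -0.7, -1.5]
gripper_width: 0.46
gripper_force: 30.0
flange top h -0.0029232630904560547 y 9.362016466978561e-05
rod u 0.036 axis h -0.0032847788205913517 y -0.0006034945694923521
rod u 0.045 axis h -0.003338538520880483 y -0.0005971744885887907
rod u 0.055 axis h -0.0032792559910031303 y -0.0006046321125088194
rod u 0.065 axis h -0.003239500788386795 y -0.0006027617544761945
rod u 0.08 axis h 0.013659935478035902 y 5.158758119051376e-05
rod u 0.095 axis h -0.004055584900906229 y -0.0006046218982938504
(array([0.1182, 0.0003, 0.1502]), np.float64(-0.06231328784937752), np.float64(-0.18268024145088058)) F tool [ 0.4 -0.2  1.7]
(array([0.1188, 0.0002, 0.1504]), np.float64(-0.006346257944834961), np.float64(-0.17228550335860837))
0.12 0.0 0.07 [-1.1  0.1  0.1  0.1 -0.  -0.2]
0.115 0.0 0.0 [ 3.5  0.   1.3  0.1 -0.  -0.2]
0.11 0.0 0.0 [ 8.3  0.   2.6  0.1 -0.  -0.2]
0.105 0.0 0.0 [13.4  0.   4.   0.1 -0.  -0.2]
0.1 0.0 0.0 [18.1  0.   5.2  0.1 -0.  -0.2]
0.095 0.0 0.0 [22.8 -0.   6.5  0.1 -0.  -0.2]
0.09 0.0 0.0 [27.9 -0.   7.9  0.1 -0.  -0.2]
0.085 0.0 0.0 [32.6 -0.   9.1  0.1 -0.  -0.2]
0.08 0.0 0.0 [37.3 -0.1 10.4  0.1 -0.  -0.2]
0.075 0.0 0.0 [42.4 -0.1 11.7  0.1 -0.  -0.2]
0.07 0.0 0.0 [47.1 -0.1 13.   0.1 -0.  -0.2]
```

```bash
python3 -m creep '[[-1,4,-0.5,1.3,0,0,0],[-1,9.5,-0.5,2.7,0,0,0],[-1,15,-0.5,4.2,0,0,0],[-1,20.5,-0.5,5.7,0,0,0],[-1,26,-0.5,7.2,0,0,0],[-1,30,-0.5,8.3,0,0,0],[-1,30,-0.5,8.3,0,0,0]]'
python3 - <<'E'
from tab import *
s,p=rel(); tab(.085,6,.003)
p,d,K=cap("wrist"); save("w8",p); C=cloud(d,K); g=toG(C.reshape(-1,3),Q)
T=((C.reshape(-1,3)-np.array(s['tcp_pos']))@np.array(s['ee_rot'])); a=np.radians(15); U=T[:,0]*np.cos(a)+T[:,2]*np.sin(a)-.164*np.sin(a)
k=(d.ravel()>0)&(abs(g[:,1])>.01)&(abs(g[:,1])<.024)&(abs(g[:,2]-.15)<.023)&(U>.034)&(U<.09); print("disc u",np.percentile(U[k],[5,25,50,75,95]),"x",np.percentile(g[k,0],[5,50,95]),k.sum())
E
```

```text
time_s: 13.35
tcp_pos: [0.4889, 0.1808, 0.313]
ee_rot: [[-0.69, -0.7, -0.186], [-0.676, 0.714, -0.181], [0.259, 0.001, -0.966]]
wrist_force: [0.1, -0.8, -0.7]
gripper_width: 0.459
gripper_force: 30.0
flange top h -0.002993685328056623 y 0.00010693582782843498
rod u 0.036 axis h -0.0032757713640682177 y -7.233489490083385e-05
rod u 0.045 axis h 0.013679087719981024 y 8.749976557866079e-05
rod u 0.055 axis h 0.0010944584152512097 y -0.00034253517098984526
rod u 0.065 axis h -0.004187481045366206 y -7.693272885168651e-05
rod u 0.08 axis h -0.009215911306438004 y -8.979255305742928e-05
(array([ 0.0874, -0.0001,  0.1504]), np.float64(-0.017113163179180896), np.float64(-0.16952960232862746)) F tool [ 0.3 -0.7  0.9]
(array([ 0.0879, -0.0002,  0.1504]), np.float64(-0.004213672696172984), np.float64(-0.15878333641733805))
0.085 0.0 0.0 [ 2.7  0.4  1.1  0.1 -0.  -0.1]
0.082 0.0 0.0 [ 5.6  0.4  1.9  0.1 -0.  -0.1]
0.079 0.0 0.0 [ 8.5  0.4  2.7  0.1 -0.  -0.1]
0.076 0.0 0.0 [11.4  0.4  3.5  0.1 -0.  -0.1]
0.073 0.0 0.0 [14.3  0.4  4.2  0.1 -0.  -0.1]
0.07 0.0 0.0 [17.2  0.4  5.   0.1 -0.  -0.1]
disc u [0.0495 0.0496 0.0504 0.0523 0.0541] x [0.0334 0.0371 0.038 ] 815
```

View pics/w8.png

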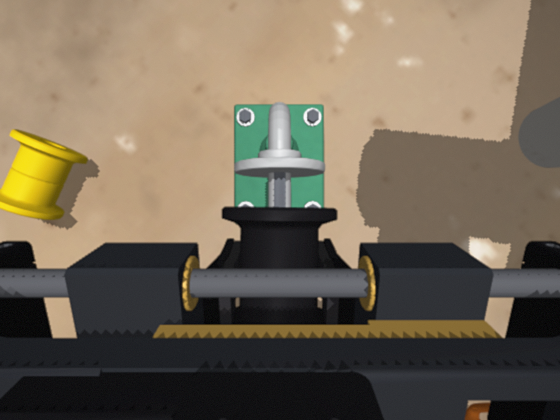

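The stop disc is at (280,165), and the roller's inner flange (row 213) is 17.5 mm short of it. The catch should spring up in the last 4 mm, so I creep on.

```bash
python3 -m creep '[[-1,2,0,0.5,0,0,0],[-1,4,0,1,0,0,0],[-1,6,0,1.6,0,0,0],[-1,8,0,2.1,0,0,0],[-1,10,0,2.7,0,0,0],[-1,10,0,2.7,0,0,0]]' && python3 -m creep '[[-1,1,0,0.3,0,0,0],[-1,2,0,0.6,0,0,0],[-1,3,0,0.9,0,0,0],[-1,4,0,1.1,0,0,0],[-1,5,0,1.4,0,0,0],[-1,5,0,1.4,0,0,0]]'
python3 - <<'E'
from tab import *
s,p=rel()
p,d,K=cap("wrist"); C=cloud(d,K); g=toG(C.reshape(-1,3),Q)
T=((C.reshape(-1,3)-np.array(s['tcp_pos']))@np.array(s['ee_rot'])); a=np.radians(15); U=T[:,0]*np.cos(a)+T[:,2]*np.sin(a)-.164*np.sin(a)
k=(d.ravel()>0)&(abs(g[:,1])>.01)&(abs(g[:,1])<.024)&(abs(g[:,2]-.15)<.023)&(U>.028)&(U<.09); print("disc u",np.percentile(U[k],[5,25,50,75,95]))
k=(d.ravel()>0)&(abs(T[:,1])<.029)&(U<.034)&(U>.02); print("flange end u",np.percentile(U[k],[90,97]))
E
```

```text
time_s: 13.95
tcp_pos: [0.4818, 0.1738, 0.3126]
ee_rot: [[-0.69, -0.7, -0.186], [-0.676, 0.714, -0.181], [0.26, 0.001, -0.966]]
wrist_force: [-0.3, -0.5, -0.1]
gripper_width: 0.459
gripper_force: 30.0
time_s: 14.45
tcp_pos: [0.4781, 0.1702, 0.3124]
ee_rot: [[-0.69, -0.7, -0.186], [-0.676, 0.714, -0.181], [0.26, 0.001, -0.966]]
wrist_force: [0.7, 0.4, -1.3]
gripper_width: 0.463
gripper_force: 30.0
flange top h -0.0027083131601710504 y 0.00014160324557722752
rod u 0.036 axis h 0.01417364842024457 y -5.447763938665369e-05
rod u 0.045 axis h -0.00020090342707896995 y -6.151444733243144e-05
rod u 0.055 axis h -0.004344099539374228 y -6.856995181856026e-05
rod u 0.065 axis h -0.008869877130227695 y -9.265419757364295e-05
(array([ 0.0722, -0.0001,  0.1498]), np.float64(-0.05495402532556264), np.float64(-0.1718271074315164)) F tool [-1.1 -0.2  1. ]
disc u [0.0289 0.0344 0.0359 0.0378 0.041 ]
flange end u [0.0313 0.0329]
```

```bash
python3 -m creep '[[-1,0.5,0,0.1,0,0,0],[-1,1,0,0.3,0,0,0],[-1,1.5,0,0.4,0,0,0],[-1,1.5,0,0.4,0,0,0],[-1,1.5,0,0.4,0,0,0]]' && python3 -m creep '[[-1,0.4,0,0.1,0,0,0],[-1,0.8,0,0.2,0,0,0],[-1,0.8,0,0.2,0,0,0]]' && python3 -m creep '[[-1,0.4,0,0.1,0,0,0],[-1,0.8,0,0.2,0,0,0],[-1,0.8,0,0.2,0,0,0]]'
```

```text
time_s: 14.97
tcp_pos: [0.4773, 0.1695, 0.3126]
ee_rot: [[-0.69, -0.7, -0.185], [-0.676, 0.714, -0.181], [0.259, 0.001, -0.966]]
wrist_force: [-0.1, -0.0, -2.1]
gripper_width: 0.46
gripper_force: 30.0
time_s: 15.22
tcp_pos: [0.4767, 0.1688, 0.3126]
ee_rot: [[-0.69, -0.7, -0.186], [-0.676, 0.714, -0.181], [0.259, 0.001, -0.966]]
wrist_force: [0.6, 0.1, -1.1]
gripper_width: 0.459
gripper_force: 30.0
time_s: 15.47
tcp_pos: [0.4764, 0.1686, 0.3128]
ee_rot: [[-0.69, -0.7, -0.184], [-0.677, 0.714, -0.18], [0.257, 0.001, -0.966]]
wrist_force: [0.7, 1.2, -1.3]
gripper_width: 0.462
gripper_force: 30.0
```

```bash
python3 -m creep '[[-1,0.4,0,0.1,0,0,0],[-1,0.8,0,0.2,0,0,0],[-1,0.8,0,0.2,0,0,0],[-1,0.8,0,0.2,0,0,0]]' && python3 -c "
from tab import *
s,p=rel()
print(s['moment'])"
```

```text
time_s: 15.8
tcp_pos: [0.4761, 0.1684, 0.3129]
ee_rot: [[-0.69, -0.7, -0.183], [-0.677, 0.714, -0.179], [0.256, 0.001, -0.967]]
wrist_force: [3.4, 4.0, -3.6]
gripper_width: 0.46
gripper_force: 30.0
flange top h -0.0030541104097063475 y 5.7539402031509326e-05
rod u 0.036 axis h 0.013140514413507344 y 7.671135738854425e-05
rod u 0.045 axis h -0.003537020812824188 y -8.092572668551377e-05
rod u 0.055 axis h -0.005219460714015249 y -3.0433597433870453e-05
rod u 0.065 axis h -0.010219597516848766 y -8.335342564054667e-05
(array([ 0.0701, -0.0001,  0.1502]), np.float64(0.1818415262675295), np.float64(-0.12491698071932604)) F tool [-6.   0.5  2.2]
[ 1.7731 -1.337  -0.0374]
```

It's against the stop: 6 N, building. I ease off and feel backwards for the catch.

```bash
python3 -m creep '[[-1,-1,0,-0.3,0,0,0],[-1,-2,0,-0.5,0,0,0],[-1,-3,0,-0.8,0,0,0],[-1,-3.5,0,-0.9,0,0,0],[-1,-3.5,0,-0.9,0,0,0]]' && python3 -m creep '[[-1,-0.5,0,-0.1,0,0,0],[-1,-1,0,-0.3,0,0,0],[-1,-1.5,0,-0.4,0,0,0],[-1,-1.5,0,-0.4,0,0,0]]' && python3 -m creep '[[-1,-0.5,0,-0.1,0,0,0],[-1,-1,0,-0.3,0,0,0],[-1,-1,0,-0.3,0,0,0]]'
```

```text
time_s: 16.27
tcp_pos: [0.4778, 0.1698, 0.3122]
ee_rot: [[-0.69, -0.7, -0.188], [-0.675, 0.715, -0.182], [0.261, 0.001, -0.965]]
wrist_force: [0.2, 0.1, -1.1]
gripper_width: 0.462
gripper_force: 30.0
time_s: 16.6
tcp_pos: [0.4793, 0.1713, 0.3126]
ee_rot: [[-0.69, -0.7, -0.186], [-0.676, 0.714, -0.181], [0.259, 0.001, -0.966]]
wrist_force: [0.1, -0.0, -1.2]
gripper_width: 0.462
gripper_force: 30.0
time_s: 16.85
tcp_pos: [0.4797, 0.1717, 0.3124]
ee_rot: [[-0.69, -0.7, -0.187], [-0.676, 0.715, -0.182], [0.261, 0.001, -0.965]]
wrist_force: [-1.0, -1.9, -1.2]
gripper_width: 0.459
gripper_force: 30.0
```

```bash
python3 -m creep '[[-1,-0.4,0,-0.1,0,0,0],[-1,-0.8,0,-0.2,0,0,0],[-1,-0.8,0,-0.2,0,0,0]]'
```

```text
time_s: 17.1
tcp_pos: [0.48, 0.172, 0.3122]
ee_rot: [[-0.689, -0.699, -0.188], [-0.675, 0.715, -0.182], [0.262, 0.001, -0.965]]
wrist_force: [-2.2, -2.4, -1.5]
gripper_width: 0.461
gripper_force: 30.0
```

The catch holds it: the force rises and it won't move back. I move it to mid-gap, lower it onto the rod and release.

```bash
python3 -m creep '[[-1,2,0,0.5,0,0,0],[-1,3.6,0,0.9,0,0,0],[-1,3.2,0,2.4,0,0,0],[-1,2.9,0,3.5,0,0,0],[-1,2.9,0,3.5,0,0,0],[-1,2.9,0,3.5,0,0,0]]' && python3 -m creep '[[0.2,0,0,0,0,0,0],[0.4,0,0,0,0,0,0],[0.8,0,0,0,0,0,0],[0.8,0,0,0,0,0,0],[0.8,0,0,0,0,0,0],[0.8,0,0,0,0,0,0],[0.8,0,0,0,0,0,0],[0.8,0,0,0,0,0,0]]'
```

```text
time_s: 17.6
tcp_pos: [0.4781, 0.1703, 0.31]
ee_rot: [[-0.69, -0.7, -0.185], [-0.676, 0.714, -0.18], [0.258, 0.001, -0.966]]
wrist_force: [-0.4, 0.0, -0.9]
gripper_width: 0.46
gripper_force: 30.0
time_s: 18.27
tcp_pos: [0.478, 0.1701, 0.31]
ee_rot: [[-0.69, -0.7, -0.185], [-0.676, 0.714, -0.18], [0.259, 0.001, -0.966]]
wrist_force: [-0.7, -0.6, -0.0]
gripper_width: 0.884
gripper_force: 0.0
```

```bash
python3 -m creep '[[0.9,0,0,-20,0,0,0],[0.9,0,0,-45,0,0,0],[0.9,0,0,-80,0,0,0],[0.9,0,0,-115,0,0,0],[0.9,-20,0,-145,0,0,0],[0.9,-45,0,-170,0,0,0],[0.9,-45,0,-170,0,0,0],[0.9,-45,0,-170,0,0,0]]'
python3 - <<'E'
from tab import *
s=r.sense(); p,d,K=cap("wrist"); C=cloud(d,K); save("w9",p); g=toG(C.reshape(-1,3),Q)
k=(d.ravel()>0)&(abs(g[:,1])<.033)&(abs(g[:,2]-.15)<.04)&(g[:,0]>.02)&(g[:,0]<.13)
G=g[k]
for lo in np.arange(.03,.125,.004):
    q=G[(G[:,0]>=lo)&(G[:,0]<lo+.004)]
    if len(q)>8: print(lo.round(3),len(q),"top",np.percentile(q[:,2],98).round(4),"y",np.percentile(q[:,1],[2,98]).round(4), "mid top",np.percentile(q[abs(q[:,1])<.003][:,2],90).round(4) if (abs(q[:,1])<.003).sum()>2 else None)
uv=proj([[.396+.1*np.cos(.7779),.0899+.1*np.sin(.7779),.155]],K)[0].astype(int); print(uv)
a,b=max(uv[0]-140,0),max(uv[1]-105,0); save("w9c",cv2.resize(p[b:b+210,a:a+280],None,fx=2.5,fy=2.5,interpolation=cv2.INTER_CUBIC))
E
```

```text
time_s: 18.93
tcp_pos: [0.5411, 0.232, 0.4625]
ee_rot: [[-0.69, -0.7, -0.185], [-0.677, 0.714, -0.18], [0.258, 0.001, -0.966]]
wrist_force: [0.0, 0.5, 0.2]
gripper_width: 0.951
gripper_force: 0.0
0.03 38 top 0.1729 y [-0.02    0.0211] mid top 0.1728
0.034 257 top 0.1735 y [-0.0214  0.022 ] mid top 0.1732
0.038 90 top 0.1751 y [-0.0253  0.0238] mid top 0.1751
0.042 247 top 0.1761 y [-0.0287  0.028 ] mid top 0.1758
0.046 433 top 0.1748 y [-0.0267  0.0279] mid top 0.1749
0.05 177 top 0.1668 y [-0.0188  0.0203] mid top 0.1669
0.054 159 top 0.1666 y [-0.0188  0.0191] mid top 0.1666
0.058 164 top 0.1664 y [-0.0189  0.019 ] mid top 0.1664
0.062 171 top 0.167 y [-0.0195  0.0188] mid top 0.1669
0.066 159 top 0.1668 y [-0.0198  0.0182] mid top 0.1667
0.07 163 top 0.1671 y [-0.0189  0.0193] mid top 0.167
0.074 163 top 0.1667 y [-0.0197  0.0191] mid top 0.1668
0.078 164 top 0.1667 y [-0.0197  0.019 ] mid top 0.1666
0.082 169 top 0.1666 y [-0.0196  0.0189] mid top 0.1666
0.086 165 top 0.1666 y [-0.0197  0.019 ] mid top 0.1665
0.09 157 top 0.1669 y [-0.0188  0.0182] mid top 0.1669
0.094 126 top 0.1726 y [-0.0204  0.0201] mid top 0.1728
0.098 235 top 0.1759 y [-0.0275  0.0268] mid top 0.1761
0.102 334 top 0.1753 y [-0.0267  0.0262] mid top 0.1754
0.106 46 top 0.1633 y [-0.0059  0.0052] mid top 0.1632
0.11 47 top 0.1615 y [-0.0059  0.0052] mid top 0.1614
0.114 48 top 0.1597 y [-0.0059  0.0052] mid top 0.1594
0.118 48 top 0.1586 y [-0.0059  0.0052] mid top 0.1584
0.122 48 top 0.1577 y [-0.0059  0.0051] mid top 0.1575
[278 178]
```

View pics/w9c.png

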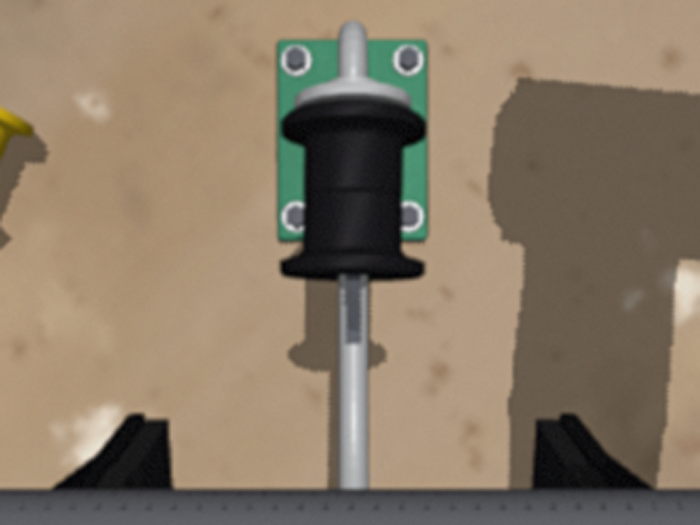

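The roller hangs level between the disc (352,95) and the catch. The ramp is visible at (352,310), standing about 7 mm above the rod right behind the outer flange. The gripper is clear of everything.

```bash
python3 -c "
from station import r
print(r.finish_job())"
```

```text
the job is handed in; nothing more can be done
None
```

The roller is home on the arm: it met the stop disc at about 6 N, the catch is up behind it, the gripper is clear, and the job was handed in at about 19 s; no verdict came back.

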